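Slide the jet canister onto the shaker pad and click the selector to its stud

TASK

Slide the aluminium jet canister along the bench, upright and never lifted, until it stands centred on the round black shaker pad. Then turn the cleaner's selector knob clockwise until its pointer clicks home at the one position marked by a round stud instead of a bar (the last but one). Leave the other things on the bench where they are.

Things in the scene. Friction and masses are not known exactly. Their poses are not given: they have to be found in the camera images.
- canister: The loose screw-top aluminium canister, a plain upright cylinder 76 mm in diameter and 64 mm high with a knurled cap, about 0.3 kg. Origin: centre of its underside, z up.
- pad: The shaker pad: a black rubber disc 110 mm in diameter with a small steel centre dot, let flush into the bench (nothing to bump over), to the left (+y) of the cleaner's console. Origin: its centre at bench height. The canister must stand centred here.
- console: The cleaner's fixed grey console, 124 mm deep (x), 160 mm wide (y), about 43 mm high in front and 100 mm at the back. Its top is a flat panel sloping 25 degrees down towards -x (the robot), the selector in its middle. Origin: centre of the underside; z up, x to the back, y to the left. The panel point under the selector is at (-4, 0, 72) mm.
- selector_grip (a point): On the selector's turning axis, at mid-height of its grip bar, 18 mm above the panel. Turns with the knob: x along the bar to the pointer end (small nose, white line on top), y across it, z outward along the turning axis (panel normal). Bar 40 long, 12 thick, 22 mm high (11 mm below to 11 mm above this point); below it a skirt disc of 46 mm diameter, its top 11 mm below this point.
- selector (a joint): Knob angle, rad, growing clockwise seen from above. Seven click positions 0.5236 apart: 0 (pointer to console +y), 0.524, 1.047, 1.571 (pointer up the slope), 2.094, 2.618, 3.142 (pointer to -y); stops just beyond the ends. Starts at the first or second. Each click takes 0.1 to 0.2 N m; let go, the knob springs to the nearest position.
- stud (a point): The round steel stud (11 mm across, 3 mm high) that marks the wanted position, at 2.618 rad, on the panel 41 mm from the turning axis. The other six positions have thin radial steel bars (12 by 2.5 mm). This point is the centre of the stud's foot.
- sight_jar: Bystander: green glass sight jar with a steel cap, 56 mm in diameter, 80 mm high. Origin: centre of its underside.
- ratchet: Bystander: chrome ratchet handle lying flat, 190 mm long, up to 34 mm wide, 27 mm high. Handle to its -x, head at +x (50 mm from the origin). Origin: on the bench, under the shaft.
- reed_cage: Bystander: blue anodised reed cage, flange 52 by 62 mm, 45 mm high. Origin: centre of its underside.
- gap_tool: Bystander: flat steel spark plug gap tool, 125 mm long, 24 mm wide, 6 mm thick. Origin: centre of its underside, x along its length.

How it is judged:
On the way, in this order (a step that is already met when the one before it is completed fails the run):
1. the canister stands centred on the shaker pad (horizontal distance between canister and pad below 0.018 m and angle between canister's own z axis and vertical below 0.1 rad and height (world z) of canister below 0.006 m and linear speed of canister below 0.02 m/s), for 0.2 s.
2. the selector is at the round stud (value of joint selector between 2.488 and 2.748 rad), for 0.2 s.
At the end, for the whole second after the job is handed in: The canister stands upright and at rest on the bench with its centre within 18 mm of the pad's centre, and the selector rests within 0.13 rad of the stud position (2.618 rad) (all of step 1 and all of step 2 and velocity of joint selector between -0.1 and 0.1 rad/s); the robot touches nothing.
It fails at once if the canister is lifted off the bench or tipped (height (world z) of canister above 0.012 m or angle between canister's own z axis and vertical above 0.3 rad).
It fails at once if the green glass sight jar is displaced (by more than 20 mm) (distance of sight_jar from where it was at the start of the episode above 0.02 m).
It fails at once if the chrome ratchet handle is displaced (by more than 20 mm) (distance of ratchet from where it was at the start of the episode above 0.02 m).
It fails at once if the blue reed cage is displaced (by more than 20 mm) (distance of reed_cage from where it was at the start of the episode above 0.02 m).
It fails at once if the spark plug gap tool is displaced (by more than 20 mm) (distance of gap_tool from where it was at the start of the episode above 0.02 m).
It also fails if it takes over 70 s, if anything falls off the work surface, if the arm or the gripper's body presses on something with over 40 N, if the wrist force passes 120 N, or if a joint passes its speed limit or range.

ROBOT

A 6-joint arm with a two-finger parallel gripper is mounted at the origin on the work surface. World frame = base frame: x ahead of the robot, y to its left, z up, the work surface at z = 0. Lengths are in m, angles in rad, forces in N, time in s.
With the tool pointing down it reaches from about 0.3 to 0.85 m from the base axis. Payload 5.4 kg.
Tool frame: the origin (TCP) lies midway between the tips of the shut fingers; the grasp point (between the pads) lies 19 mm behind it; z points along the fingers, y is the line along which they close (so a half turn about z gives the same grasp; the last joint's range is limited). The gripper opens to 85 mm and grips with 20 to 120 N. Pads are 22 mm wide; open, the fingers measure 114 mm over their backs; the gripper's body (76 mm by 85 mm) begins 54 mm behind the grasp point. The pads swing forward as they close: fully open they stand 13 mm farther back than shut.
Start: joints at [-1.447, 0.158, 1.597, -0, 1.386, -0.21], TCP at [0.188, -0.543, 0.21] pointing down, gripper open.
Joint ranges: [-2.91, 2.91], [-0.94, 2.29], [0.18, 2.7], [-1.29, 4.43], [0.17, 2.64], [-3, 3]. Speed limits (rad/s): [2.57, 2.57, 3.14, 3.14, 3.14, 3.14].

INTERFACE

Orientations are given as a rotation vector (axis times angle).
In Python, from workcell import env, vision gives the robot as it stands.
- The arm moves only by the tool play_rows, never from a script. Its argument "deltas" is a list of rows, each an object of numbers: "dx", "dy", "dz": the shift along the tool's x, y, z in units of 40 mm (1.0 is 40 mm); "turn": the turn about the tool's z in units of 6 degrees (1.0 is 6 degrees). In form: [{"dx": .., "dy": .., "dz": .., "turn": ..}, ...]. A call has 1 to 12 rows; each row shifts and turns the commanded pose from where the row before left it, along the tool's axes as they then stand; what a row does not reach is not made up. A row lasts 1/12 s, in which the tool goes at most 41.7 mm and 7.16 degrees, less where a joint would pass 70% of its speed; a pose out of reach is approached as far as the arm can. A call is refused whole if a number of a shift passes 1 or a number of a turn 1, either way. A call with a gripper value outside its range is refused whole. "jaw" is the closure, from 0 (fully open) to 1 (shut), set as the call begins (left out, the last holds). The fingers move at their own pace and stop on an object; "newtons" is the grip in N (left out, the last holds). Time passes only in rows, so rows that do not move let the fingers close. It gives the time, the measured TCP pose, the force, the opening and the grip force at its end, in the units of the state.
- env.get_state(): the state, without advancing time (a new reading comes with each control period).
- vision.get_image(name): name is "scene" or "top"; returns a dict with "image" (400x640x3 uint8, red, green, blue), "intrinsics" (3x3 intrinsics, pixels), "rvec" (rotation vector, rad) and "tvec" (3), from world to camera coordinates, as OpenCV has them. Camera axes: x right, y down, z forward; pixel columns grow to the right and rows downward; lengths in m; the calibration is good to about 2 mm. A picture is of the moment at which its call begins. There is no depth.
- env.hand_in(): hands the job in; it is judged then, once.
The state is a dict: "clock": time; "qpos": joint angles; "qvel": joint speeds; "joint_torque": joint torques, N m; "eef_pos": TCP position; "tcp_rot": TCP orientation; "contact_force": force on the tool from outside, world axes, zero at the start; "torque": the same for the moment, N m; "finger_gap": opening from 0.0 (shut) to 1.0 (fully open); "grip_force": force on a finger pad.
Only numpy, scipy, OpenCV 4.12 (cv2) and the standard library are available. Lean on these libraries where they do the work, as an engineer would, in place of code of your own. Each camera call takes 0.05 s, during which the arm holds its last target. There are 200 camera calls.

## Working session

There is one attempt and no reset: what is moved stays moved. The work goes in short steps, Python scripts to look and compute and a tool call to move; the robot and the scene stay as the last step left them, time stands still between calls to the robot, and variables do not carry over. Pictures are saved under pics/ and viewed, at most 10 in all, crops included, and the job is handed in when it is done.

Besides the shell and the picture viewer there is one more tool, called after "Emit:" by a JSON object that holds its "name" and its "arguments", one argument or row to a line. play_rows: Moves the arm, as the interface text tells. Its arguments: {"type":"object","properties":{"deltas":{"type":"array"},"jaw":{"type":"number"},"newtons":{"type":"number"}},"required":["deltas"]}

```bash
mkdir -p pics; ls; python3 - <<'E'
from workcell import env, vision
import cv2,pickle
d={}
for n in("scene","top"):
    r=vision.get_image(n);d[n]=r
    cv2.imwrite(f"pics/{n}0.png",r["image"][:,:,::-1])
    print(n,r["intrinsics"],r["rvec"],r["tvec"])
pickle.dump(d,open("im0.pkl","wb"))
s=env.get_state();print(s)
E
```

```text
pics
scene [[392.45145239   0.         322.60118587]
 [  0.         392.45145239 198.8129104 ]
 [  0.           0.           1.        ]] [ 1.6290224   2.0186861  -0.77773157] [ 0.12868016 -0.36029465  1.4900129 ]
top [[446.36450352   0.         315.79677636]
 [  0.         446.36450352 190.78755821]
 [  0.           0.           1.        ]] [ 2.18384825 -2.1618578   0.11783462] [-0.04441286  0.57105266  1.08703177]
{'clock': 0.1, 'qpos': array([-1.44709502e+00,  1.59012326e-01,  1.59811112e+00, -2.72405884e-05,
        1.38620985e+00, -2.10127644e-01]), 'qvel': array([ 7.02713858e-05, -1.65290090e-03, -2.75176931e-03,  1.73951116e-04,
       -6.06069497e-04, -4.94066728e-04]), 'joint_torque': array([ 7.94676521e-05, -3.96989286e+01, -3.32337356e+01, -1.71937909e-04,
        4.19791293e-03,  8.84957558e-06]), 'eef_pos': array([ 0.188289  , -0.54267863,  0.20899821]), 'tcp_rot': array([-3.09621378e+00, -5.21664449e-01, -7.60577797e-05]), 'contact_force': array([ 0.50654462,  0.44115722, -0.34928954]), 'torque': array([ 0.06897078, -0.01026547, -0.05973166]), 'grip_force': 0.0, 'finger_gap': 1.0033103038074622}
```

View pics/scene0.png

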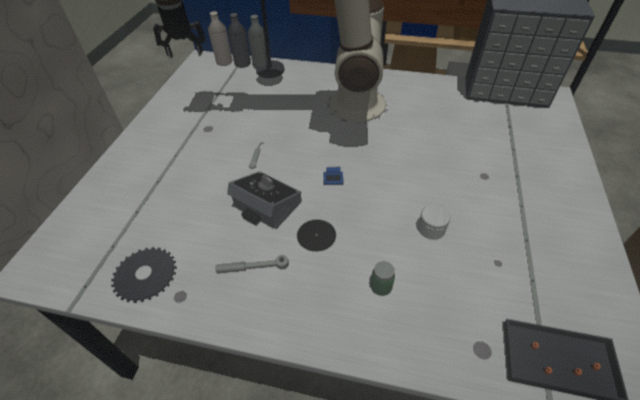

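View pics/top0.png

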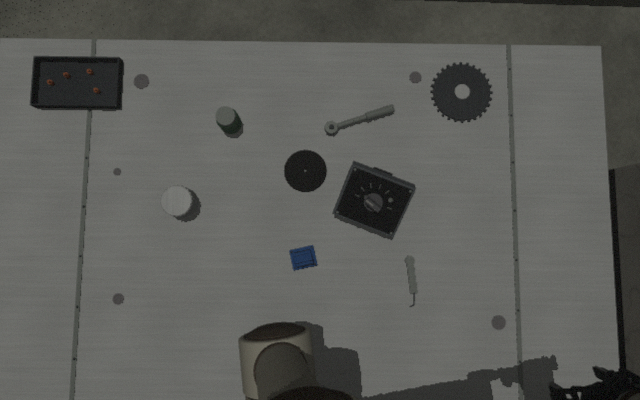

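The scene view shows the canister at (434,220), pad (317,235) and console (265,195). The top view shows the canister at (177,201), pad (305,171), console (374,200), jar (229,120), reed cage (303,258), ratchet (360,120) and gap tool (411,280).

```bash
cat > h.py <<'E'
import numpy as np,cv2,pickle
def cam(r):
    R=cv2.Rodrigues(np.array(r["rvec"],float))[0];return R,np.array(r["tvec"],float),np.array(r["intrinsics"])
def ray(r,uv):
    R,t,K=cam(r);d=R.T@np.linalg.inv(K)@np.array([uv[0],uv[1],1.]);return -R.T@t,d/np.linalg.norm(d)
def onz(r,uv,z):
    o,d=ray(r,uv);return o+d*(z-o[2])/d[2]
def proj(r,p):
    return cv2.projectPoints(np.array(p,float).reshape(-1,3),np.array(r["rvec"],float),np.array(r["tvec"],float),np.array(r["intrinsics"]),None)[0].reshape(-1,2)
def blob(mask,near,amin=20):
    n,l,s,c=cv2.connectedComponentsWithStats(mask.astype(np.uint8))
    i=min((i for i in range(1,n) if s[i,4]>=amin),key=lambda i:np.hypot(*(c[i]-near)))
    return c[i],s[i],l==i
E
python3 - <<'E'
from h import *
d=pickle.load(open("im0.pkl","rb"));t=d["top"];s=d["scene"]
g=cv2.cvtColor(t["image"],cv2.COLOR_RGB2GRAY);gs=cv2.cvtColor(s["image"],cv2.COLOR_RGB2GRAY)
print("bench grey",g[180,240],gs[240,370],"cap",g[201,177],gs[213,434])
for r,gg,n in((t,g,(305,171)),(s,gs,(317,235))):
    c,st,m=blob(gg<60,n);print("pad",c,st,onz(r,c,0))
cv2.imwrite("pics/tc.png",cv2.convertScaleAbs(cv2.resize(t["image"][140:260,290:440,::-1],None,fx=5,fy=5,interpolation=cv2.INTER_CUBIC),alpha=2.0))
a=t["image"][165:240,140:240,::-1];b=s["image"][190:250,400:475,::-1]
a=cv2.resize(a,(400,300),interpolation=cv2.INTER_CUBIC);b=cv2.resize(b,(375,300),interpolation=cv2.INTER_CUBIC)
cv2.imwrite("pics/can.png",cv2.convertScaleAbs(np.hstack([a,b]),alpha=1.3))
for n,uv,z in(("can",(177,201),.064),("jar",(227,114),.08),("reed",(303,256),.02),("ratch head",(332,128),.02),("gap",(411,280),0)):print(n,onz(t,uv,z))
E
```

```text
bench grey 106 149 cap 115 149
pad [304.97024673 170.64513788] [ 284  150   43   42 1378] [ 0.62630642 -0.01041754  0.        ]
pad [316.06781609 235.01264368] [298 220  37  31 870] [ 0.62906207 -0.01036015  0.        ]
can [0.53966803 0.2959046  0.064     ]
jar [0.75114244 0.17879743 0.08      ]
reed [ 0.40928202 -0.00849653  0.02      ]
ratch head [ 0.73426202 -0.0785695   0.02      ]
gap [ 0.35107971 -0.28083177  0.        ]
```

View pics/tc.png

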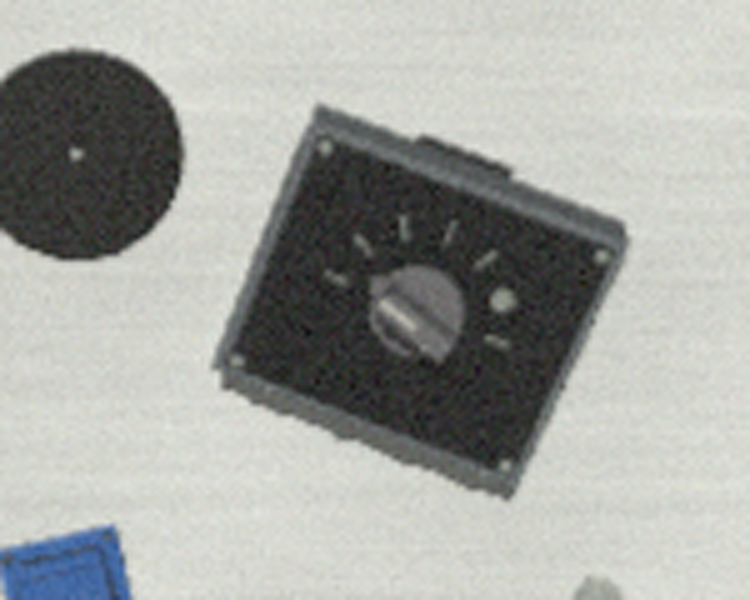

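View pics/can.png

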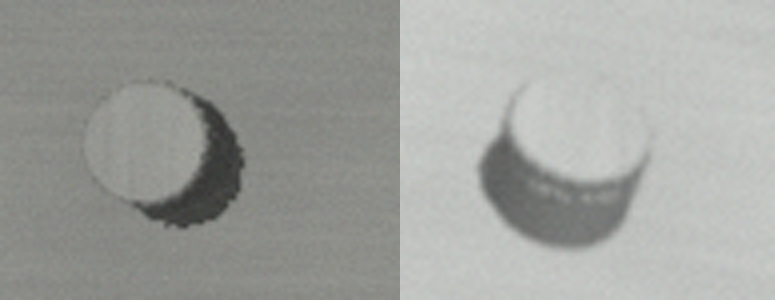

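The close crop shows the pointer by the second bar, so the knob starts at about 0.524 rad. Bar 0 is at crop (335,278), the last bar at (497,342) and the stud at (502,300). The cap is centred at crop (145,143) in the top view and (180,127) in the scene view.

```bash
python3 - <<'E'
from h import *
d=pickle.load(open("im0.pkl","rb"));t=d["top"];s=d["scene"]
T=lambda x,y:(290+(x+.5)/5-.5,140+(y+.5)/5-.5)
print("can",onz(t,(175.9,200.5),.064),onz(s,(435.6,214.9),.064))
g=cv2.cvtColor(t["image"],cv2.COLOR_RGB2GRAY)[140:260,290:440]
big=cv2.resize(g,None,fx=5,fy=5,interpolation=cv2.INTER_CUBIC)
pts=[]
for n in((335,278),(497,342),(502,300),(325,147),(600,257),(507,466),(237,360)):
    c,st,m=blob(big>(big[300,300]+45),n,30);pts.append(c);print(n,c.round(1),st[4])
b0,b6=[onz(t,T(*p),.072) for p in pts[:2]]
ax=(b0+b6)/2;v=b0-b6;print("axis",ax,"len",np.linalg.norm(v),"yaw",np.degrees(np.arctan2(v[1],v[0]))-90)
# stud check: z=.072+41*sin(150)*sin25
st=onz(t,T(*pts[2]),.072+.0205*np.sin(np.radians(25)));print("stud r",np.linalg.norm(st-ax),st)
f=[onz(t,T(*p),z) for p,z in zip(pts[3:],(.095,.095,.051,.051))]
for a,b in((0,1),(3,2)):
    v=f[a]-f[b];print("edge",np.linalg.norm(v),np.degrees(np.arctan2(v[1],v[0]))-90)
print("screw mid",np.mean(f,0), "scene axis px",proj(s,ax))
E
```

```text
can [0.54084892 0.29859943 0.064     ] [0.54430752 0.29888698 0.064     ]
(335, 278) [398.4 307.5] 308262
(497, 342) [500.7 300.7] 128
(502, 300) [500.7 300.7] 128
(325, 147) [398.4 307.5] 308262
(600, 257) [500.7 300.7] 128
(507, 466) [500.7 300.7] 128
(237, 360) [397.8 315. ] 398
axis [ 0.54548414 -0.191555    0.072     ] len 0.04938151428206631 yaw 4.407876345036755
stud r 0.02471447219284158 [ 0.5466622  -0.21467119  0.08066367]
edge 0.0483174918517232 4.407876345036655
edge 0.051043885639515174 8.504749809968047
screw mid [ 0.54448311 -0.19133512  0.073     ] scene axis px [[259.9760911  186.03075566]]
```

```bash
python3 - <<'E'
from h import *
d=pickle.load(open("im0.pkl","rb"));t=d["top"];s=d["scene"]
T=lambda x,y:(290+(x+.5)/5-.5,140+(y+.5)/5-.5)
pts=[(335,279),(497,342),(502,300),(325,147),(600,257),(507,466),(237,360)]
b0,b6=[onz(t,T(*p),.072) for p in pts[:2]]
ax=(b0+b6)/2;v=b0-b6;print("axis",ax,"len",np.linalg.norm(v),"yaw",np.degrees(np.arctan2(v[1],v[0]))-90)
st=onz(t,T(*pts[2]),.072+.0205*np.sin(np.radians(25)));print("stud r",np.linalg.norm(st-ax),st)
f=[onz(t,T(*p),z) for p,z in zip(pts[3:],(.095,.095,.051,.051))]
for a,b in((0,1),(3,2),(0,3),(1,2)):
    v=f[a]-f[b];print("edge",np.linalg.norm(v),np.degrees(np.arctan2(v[1],v[0])))
print("screw mid",np.mean(f,0), "scene axis px",proj(s,ax))
# tool-frame vector to hover above canister
from workcell import env
q=env.get_state();R=cv2.Rodrigues(q["tcp_rot"])[0];print(R.round(3))
print("to can",R.T@(np.array([.5425,.2987,.12])-q["eef_pos"])/.04)
print("drag",R.T@(np.array([.6275,-.0104,0])-np.array([.5425,.2987,0]))/.04)
E
```

```text
axis [ 0.54224391 -0.1753683   0.072     ] len 0.08316060428214844 yaw -20.792914110082023
stud r 0.04111335458083076 [ 0.54698964 -0.21527728  0.08066367]
edge 0.13934103590429944 68.5567085264294
edge 0.14083341064875662 69.10690876751968
edge 0.11488066601565339 -21.410054280380898
edge 0.11364311525736873 -20.597085411996936
screw mid [ 0.54284847 -0.17540999  0.073     ] scene axis px [[265.76066751 186.05633749]]
[[ 0.945  0.328 -0.   ]
 [ 0.328 -0.945  0.002]
 [ 0.    -0.002 -1.   ]]
to can [ 15.25796268 -16.96779931   2.25907884]
drag [-0.52436498  7.9971702  -0.01383534]
```

Emit:
{"name": "play_rows", "arguments": {
  "deltas": [
    {"dx": 0.63, "dy": -0.7},
    {"dx": 0.63, "dy": -0.7},
    {"dx": 0.63, "dy": -0.7},
    {"dx": 0.63, "dy": -0.7},
    {"dx": 0.63, "dy": -0.7},
    {"dx": 0.63, "dy": -0.7},
    {"dx": 0.63, "dy": -0.7},
    {"dx": 0.63, "dy": -0.7},
    {"dx": 0.63, "dy": -0.7},
    {"dx": 0.63, "dy": -0.7},
    {"dx": 0.63, "dy": -0.7},
    {"dx": 0.63, "dy": -0.7}
  ],
  "jaw": 0,
  "newtons": 20
}}

```text
invalid input at $.deltas[0]: expected keys dx, dy, dz, turn
```

Emit:
{"name": "play_rows", "arguments": {
  "deltas": [
    {"dx": 0.63, "dy": -0.7},
    {"dx": 0.63, "dy": -0.7},
    {"dx": 0.63, "dy": -0.7},
    {"dx": 0.63, "dy": -0.7},
    {"dx": 0.63, "dy": -0.7},
    {"dx": 0.63, "dy": -0.7},
    {"dx": 0.63, "dy": -0.7},
    {"dx": 0.63, "dy": -0.7},
    {"dx": 0.63, "dy": -0.7},
    {"dx": 0.63, "dy": -0.7},
    {},
    {}
  ]
}}

```text
invalid input at $.deltas[0]: expected keys dx, dy, dz, turn
```

```bash
cat > to.py <<'E'
import sys
from h import *
from workcell import env
q=env.get_state();R=cv2.Rodrigues(q["tcp_rot"])[0]
print("t",q["clock"],"pos",q["eef_pos"].round(4),"psi",np.degrees(np.arctan2(R[1,1],R[0,1])).round(1),"q6",np.degrees(q["qpos"][5]).round(1),"F",q["contact_force"].round(1),"gap",round(q["finger_gap"],3))
print("units",(R.T@(np.array(list(map(float,sys.argv[1:4])))-q["eef_pos"])/.04).round(3))
E
python3 to.py .5425 .2987 .12
```

```text
t 0.1 pos [ 0.1883 -0.5427  0.209 ] psi -70.9 q6 -12.0 F [ 0.5  0.4 -0.3] gap 1.003
units [ 15.258 -16.968   2.259]
```

Emit:
{"name": "play_rows", "arguments": {
  "deltas": [
    {"dx": 0.63, "dy": -0.7, "dz": 0, "turn": 0},
    {"dx": 0.63, "dy": -0.7, "dz": 0, "turn": 0},
    {"dx": 0.63, "dy": -0.7, "dz": 0, "turn": 0},
    {"dx": 0.63, "dy": -0.7, "dz": 0, "turn": 0},
    {"dx": 0.63, "dy": -0.7, "dz": 0, "turn": 0},
    {"dx": 0.63, "dy": -0.7, "dz": 0, "turn": 0},
    {"dx": 0.63, "dy": -0.7, "dz": 0, "turn": 0},
    {"dx": 0.63, "dy": -0.7, "dz": 0, "turn": 0},
    {"dx": 0.63, "dy": -0.7, "dz": 0, "turn": 0},
    {"dx": 0.63, "dy": -0.7, "dz": 0, "turn": 0},
    {"dx": 0.63, "dy": -0.7, "dz": 0, "turn": 0},
    {"dx": 0.63, "dy": -0.7, "dz": 0, "turn": 0}
  ],
  "jaw": 0,
  "newtons": 20
}}

```text
clock: 1.1
eef_pos: [0.3641, -0.1248, 0.2097]
tcp_rot: [3.098, 0.521, 0.0]
contact_force: [0.9, -0.9, -0.5]
finger_gap: 1.004
grip_force: 0.0
```

Emit:
{"name": "play_rows", "arguments": {
  "deltas": [
    {"dx": 0.63, "dy": -0.7, "dz": 0, "turn": 0},
    {"dx": 0.63, "dy": -0.7, "dz": 0, "turn": 0},
    {"dx": 0.63, "dy": -0.7, "dz": 0, "turn": 0},
    {"dx": 0.63, "dy": -0.7, "dz": 0, "turn": 0},
    {"dx": 0.63, "dy": -0.7, "dz": 0, "turn": 0},
    {"dx": 0.63, "dy": -0.7, "dz": 0, "turn": 0},
    {"dx": 0.63, "dy": -0.7, "dz": 0, "turn": 0},
    {"dx": 0.63, "dy": -0.7, "dz": 0, "turn": 0},
    {"dx": 0.63, "dy": -0.7, "dz": 0, "turn": 0},
    {"dx": 0.63, "dy": -0.7, "dz": 0, "turn": 0},
    {"dx": 0, "dy": 0, "dz": 0, "turn": 0},
    {"dx": 0, "dy": 0, "dz": 0, "turn": 0}
  ]
}}

```text
clock: 2.1
eef_pos: [0.5099, 0.2217, 0.2088]
tcp_rot: [3.097, 0.526, -0.003]
contact_force: [-1.0, -0.1, 0.2]
finger_gap: 0.996
grip_force: 0.0
```

```bash
python3 to.py .5425 .2987 .12
```

```text
t 2.1 pos [0.5099 0.2217 0.2088] psi -70.7 q6 81.8 F [-1.  -0.1  0.2] gap 0.996
units [ 1.409 -1.547  2.217]
```

Emit:
{"name": "play_rows", "arguments": {
  "deltas": [
    {"dx": 0.35, "dy": -0.39, "dz": 0.55, "turn": 0},
    {"dx": 0.35, "dy": -0.39, "dz": 0.55, "turn": 0},
    {"dx": 0.35, "dy": -0.39, "dz": 0.55, "turn": 0},
    {"dx": 0.35, "dy": -0.38, "dz": 0.55, "turn": 0},
    {"dx": 0, "dy": 0, "dz": 0, "turn": 0},
    {"dx": 0, "dy": 0, "dz": 0, "turn": 0},
    {"dx": 0, "dy": 0, "dz": 0, "turn": 0}
  ]
}}

```text
clock: 2.68
eef_pos: [0.5432, 0.2962, 0.1227]
tcp_rot: [3.098, 0.521, 0.001]
contact_force: [-0.3, 1.1, 0.7]
finger_gap: 0.998
grip_force: 0.0
```

```bash
python3 to.py .5425 .2987 .12; python3 - <<'E'
from h import *
from workcell import vision
r=vision.get_image("scene");t=vision.get_image("top")
a=cv2.resize(r["image"][150:260,385:485,::-1],(500,550),interpolation=cv2.INTER_CUBIC)
cv2.imwrite("pics/hover.png",a)
# expected pixel of cap centre/axis
print(proj(r,[[.5425,.2987,.064]]))
E
```

```text
t 2.6833 pos [0.5432 0.2962 0.1227] psi -70.9 q6 88.4 F [-0.3  1.1  0.7] gap 0.998
units [ 0.004 -0.064  0.068]
[[435.55027761 214.37317519]]
```

View pics/hover.png

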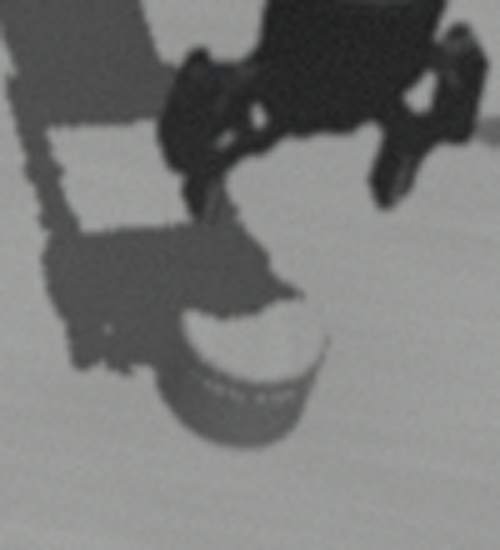

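The fingertips straddle the canister at crop (202,215) and (385,205), with the cap centred below them at about (255,330). I'll correct the offset and descend in stages.

Emit:
{"name": "play_rows", "arguments": {
  "deltas": [
    {"dx": 0, "dy": -0.06, "dz": 0.3, "turn": 0},
    {"dx": 0, "dy": 0, "dz": 0.5, "turn": 0},
    {"dx": 0, "dy": 0, "dz": 0.4, "turn": 0},
    {"dx": 0, "dy": 0, "dz": 0.3, "turn": 0},
    {"dx": 0, "dy": 0, "dz": 0.2, "turn": 0},
    {"dx": 0, "dy": 0, "dz": 0.2, "turn": 0},
    {"dx": 0, "dy": 0, "dz": 0, "turn": 0},
    {"dx": 0, "dy": 0, "dz": 0, "turn": 0}
  ]
}}

```text
clock: 3.45
eef_pos: [0.5423, 0.2996, 0.046]
tcp_rot: [-3.098, -0.522, -0.0]
contact_force: [0.8, 0.1, -0.1]
finger_gap: 1.0
grip_force: 0.0
```

```bash
python3 to.py .5425 .2987 .008; python3 - <<'E'
from h import *
from workcell import vision
t=vision.get_image("top");r=vision.get_image("scene")
a=cv2.resize(r["image"][150:260,385:485,::-1],(400,440),interpolation=cv2.INTER_CUBIC)
b=cv2.resize(t["image"][150:260,125:225,::-1],(400,440),interpolation=cv2.INTER_CUBIC)
cv2.imwrite("pics/desc.png",cv2.convertScaleAbs(np.hstack([a,b]),alpha=1.5))
E
```

```text
t 3.45 pos [0.5423 0.2996 0.046 ] psi -70.9 q6 88.6 F [ 0.8  0.1 -0.1] gap 1.0
units [-0.002  0.022  0.95 ]
```

View pics/desc.png

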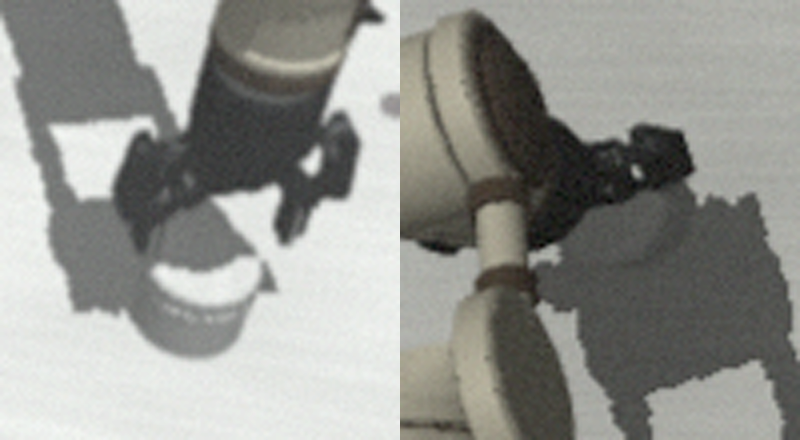

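```bash
python3 - <<'E'
from h import *
d=pickle.load(open("im0.pkl","rb"));r=d["scene"]
c=np.array([.5423,.2996,0]);y=np.array([.327,-.945,0]);x=np.array([.945,.327,0])
f=lambda p:(np.round((proj(r,p)-[385,150]+.5)*4-.5,0)).tolist()
for z in(.046,.059):print(z,"mid",f(c+[0,0,z]),"inner faces",f(c+[0,0,z]+y*.0425),f(c+[0,0,z]-y*.0425),"outer",f(c+[0,0,z]+y*.057),f(c+[0,0,z]-y*.057))
print("cap",f([.5425,.2987,.064]), "cap L/R ends along y", f(np.array([.5425,.2987,.064])+y*.038),f(np.array([.5425,.2987,.064])-y*.038))
t=d["top"]; im=t["image"]
hsv=cv2.cvtColor(im,cv2.COLOR_RGB2GRAY)
E
```

```text
0.046 mid [[200.0, 276.0]] inner faces [[138.0, 282.0]] [[261.0, 270.0]] outer [[117.0, 284.0]] [[282.0, 267.0]]
0.059 mid [[204.0, 264.0]] inner faces [[142.0, 270.0]] [[265.0, 257.0]] outer [[120.0, 272.0]] [[286.0, 255.0]]
cap [[204.0, 259.0]] cap L/R ends along y [[148.0, 265.0]] [[259.0, 253.0]]
```

Emit:
{"name": "play_rows", "arguments": {
  "deltas": [
    {"dx": 0, "dy": 0.02, "dz": 0.1, "turn": 0},
    {"dx": 0, "dy": 0, "dz": 0.1, "turn": 0},
    {"dx": 0, "dy": 0, "dz": 0, "turn": 0}
  ]
}}

```text
clock: 3.8
eef_pos: [0.5419, 0.2986, 0.0371]
tcp_rot: [3.098, 0.522, -0.002]
contact_force: [-0.8, 0.2, -0.1]
finger_gap: 1.002
grip_force: 0.0
```

Emit:
{"name": "play_rows", "arguments": {
  "deltas": [
    {"dx": 0, "dy": 0, "dz": 0.1, "turn": 0},
    {"dx": 0, "dy": 0, "dz": 0.05, "turn": 0},
    {"dx": 0, "dy": 0, "dz": 0, "turn": 0}
  ]
}}

```text
clock: 4.05
eef_pos: [0.5419, 0.2987, 0.0311]
tcp_rot: [3.098, 0.522, -0.002]
contact_force: [-0.3, 0.8, -0.1]
finger_gap: 1.003
grip_force: 0.0
```

```bash
python3 to.py .5425 .2987 .006; python3 - <<'E'
from h import *
from workcell import vision
r=vision.get_image("scene")
a=cv2.resize(r["image"][190:245,405:475,::-1],(700,550),interpolation=cv2.INTER_CUBIC)
cv2.imwrite("pics/desc2.png",cv2.convertScaleAbs(a,alpha=2))
E
```

```text
t 4.05 pos [0.5419 0.2987 0.0311] psi -70.9 q6 88.6 F [-0.3  0.8 -0.1] gap 1.003
units [0.015 0.004 0.628]
```

View pics/desc2.png

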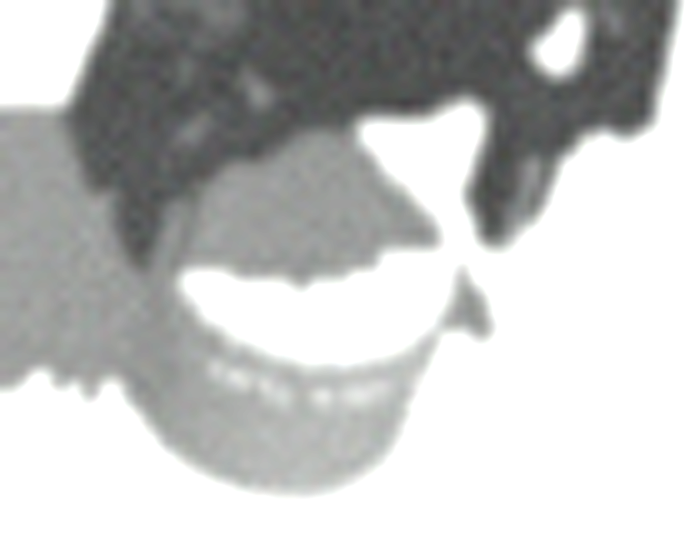

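The fingers straddle the cap: inner faces are at crop x≈165 and 475, cap edges at about 172 and 460. That is centred within about 2 mm, so I'll continue down.

Emit:
{"name": "play_rows", "arguments": {
  "deltas": [
    {"dx": 0, "dy": 0.03, "dz": 0.1, "turn": 0},
    {"dx": 0, "dy": 0, "dz": 0.1, "turn": 0},
    {"dx": 0, "dy": 0, "dz": 0, "turn": 0}
  ]
}}

```text
clock: 4.35
eef_pos: [0.5421, 0.2974, 0.0228]
tcp_rot: [3.098, 0.522, -0.003]
contact_force: [-0.4, 0.1, -0.4]
finger_gap: 1.002
grip_force: 0.0
```

Emit:
{"name": "play_rows", "arguments": {
  "deltas": [
    {"dx": 0, "dy": 0, "dz": 0.1, "turn": 0},
    {"dx": 0, "dy": 0, "dz": 0.1, "turn": 0},
    {"dx": 0, "dy": 0, "dz": 0.1, "turn": 0},
    {"dx": 0, "dy": 0, "dz": 0.1, "turn": 0},
    {"dx": 0, "dy": 0, "dz": 0, "turn": 0}
  ]
}}

```text
clock: 4.77
eef_pos: [0.5419, 0.2974, 0.0066]
tcp_rot: [3.098, 0.522, -0.003]
contact_force: [-0.4, 0.4, -0.4]
finger_gap: 1.0
grip_force: 0.0
```

Emit:
{"name": "play_rows", "arguments": {
  "deltas": [
    {"dx": 0, "dy": 0, "dz": 0, "turn": 0},
    {"dx": 0, "dy": 0, "dz": 0, "turn": 0},
    {"dx": 0, "dy": 0, "dz": 0, "turn": 0},
    {"dx": 0, "dy": 0, "dz": 0, "turn": 0},
    {"dx": 0, "dy": 0, "dz": 0, "turn": 0},
    {"dx": 0, "dy": 0, "dz": 0, "turn": 0}
  ],
  "jaw": 0.2,
  "newtons": 20
}}

```text
clock: 5.27
eef_pos: [0.5428, 0.2976, 0.0078]
tcp_rot: [3.098, 0.522, -0.0]
contact_force: [0.5, -0.7, -2.2]
finger_gap: 0.882
grip_force: 24.8
```

```bash
python3 to.py .6277 -.0104 .0066
```

```text
t 5.2667 pos [0.5428 0.2976 0.0078] psi -70.9 q6 88.4 F [ 0.5 -0.7 -2.2] gap 0.882
units [-0.517  7.972  0.031]
```

Emit:
{"name": "play_rows", "arguments": {
  "deltas": [
    {"dx": -0.02, "dy": 0.1, "dz": 0, "turn": 0},
    {"dx": -0.02, "dy": 0.2, "dz": 0, "turn": 0},
    {"dx": -0.02, "dy": 0.3, "dz": 0, "turn": 0},
    {"dx": -0.02, "dy": 0.3, "dz": 0, "turn": 0},
    {"dx": -0.02, "dy": 0.3, "dz": 0, "turn": 0},
    {"dx": -0.02, "dy": 0.3, "dz": 0, "turn": 0},
    {"dx": -0.02, "dy": 0.3, "dz": 0, "turn": 0},
    {"dx": -0.02, "dy": 0.3, "dz": 0, "turn": 0},
    {"dx": -0.02, "dy": 0.3, "dz": 0, "turn": 0},
    {"dx": -0.02, "dy": 0.3, "dz": 0, "turn": 0},
    {"dx": -0.02, "dy": 0.3, "dz": 0, "turn": 0},
    {"dx": -0.02, "dy": 0.3, "dz": 0, "turn": 0}
  ]
}}

```text
clock: 6.27
eef_pos: [0.5773, 0.1686, 0.0079]
tcp_rot: [3.098, 0.522, -0.0]
contact_force: [0.7, -0.5, -2.0]
finger_gap: 0.883
grip_force: 24.8
```

Emit:
{"name": "play_rows", "arguments": {
  "deltas": [
    {"dx": -0.02, "dy": 0.3, "dz": 0, "turn": 0},
    {"dx": -0.02, "dy": 0.3, "dz": 0, "turn": 0},
    {"dx": -0.02, "dy": 0.3, "dz": 0, "turn": 0},
    {"dx": -0.02, "dy": 0.3, "dz": 0, "turn": 0},
    {"dx": -0.02, "dy": 0.3, "dz": 0, "turn": 0},
    {"dx": -0.02, "dy": 0.3, "dz": 0, "turn": 0},
    {"dx": -0.02, "dy": 0.3, "dz": 0, "turn": 0},
    {"dx": -0.02, "dy": 0.3, "dz": 0, "turn": 0},
    {"dx": -0.02, "dy": 0.3, "dz": 0, "turn": 0},
    {"dx": -0.02, "dy": 0.3, "dz": 0, "turn": 0},
    {"dx": -0.02, "dy": 0.3, "dz": 0, "turn": 0},
    {"dx": -0.02, "dy": 0.3, "dz": 0, "turn": 0}
  ]
}}

```text
clock: 7.27
eef_pos: [0.6154, 0.0294, 0.0079]
tcp_rot: [-3.098, -0.522, -0.0]
contact_force: [-0.2, -0.6, -3.7]
finger_gap: 0.878
grip_force: 24.7
```

```bash
python3 to.py .6277 -.0104 .0066
```

```text
t 7.2667 pos [0.6154 0.0294 0.0079] psi -70.9 q6 62.4 F [-0.2 -0.6 -3.7] gap 0.878
units [-0.035  1.042  0.032]
```

Emit:
{"name": "play_rows", "arguments": {
  "deltas": [
    {"dx": -0.02, "dy": 0.25, "dz": 0, "turn": 0},
    {"dx": -0.02, "dy": 0.25, "dz": 0, "turn": 0},
    {"dx": 0, "dy": 0.2, "dz": 0, "turn": 0},
    {"dx": 0, "dy": 0.2, "dz": 0, "turn": 0},
    {"dx": 0, "dy": 0.1, "dz": 0, "turn": 0},
    {"dx": 0, "dy": 0.05, "dz": 0, "turn": 0},
    {"dx": 0, "dy": 0, "dz": 0, "turn": 0},
    {"dx": 0, "dy": 0, "dz": 0, "turn": 0},
    {"dx": 0, "dy": 0, "dz": 0, "turn": 0},
    {"dx": 0, "dy": 0, "dz": 0, "turn": 0}
  ]
}}

```text
clock: 8.1
eef_pos: [0.6272, -0.0091, 0.0078]
tcp_rot: [-3.098, -0.523, 0.0]
contact_force: [-0.5, -0.3, -2.3]
finger_gap: 0.879
grip_force: 24.8
```

```bash
python3 to.py .6277 -.0104 .0066; python3 - <<'E'
from h import *
from workcell import vision
r=vision.get_image("scene")
a=cv2.resize(r["image"][195:265,280:355,::-1],(600,560),interpolation=cv2.INTER_CUBIC)
cv2.imwrite("pics/pad.png",cv2.convertScaleAbs(a,alpha=2))
E
```

```text
t 8.1 pos [ 0.6272 -0.0091  0.0078] psi -70.8 q6 59.0 F [-0.5 -0.3 -2.3] gap 0.879
units [0.002 0.036 0.031]
```

Emit:
{"name": "play_rows", "arguments": {
  "deltas": [
    {"dx": 0, "dy": 0, "dz": 0, "turn": 0},
    {"dx": 0, "dy": 0, "dz": 0, "turn": 0},
    {"dx": 0, "dy": 0, "dz": 0, "turn": 0},
    {"dx": 0, "dy": 0, "dz": 0, "turn": 0},
    {"dx": 0, "dy": 0, "dz": -0.1, "turn": 0},
    {"dx": 0, "dy": 0, "dz": -0.2, "turn": 0},
    {"dx": 0, "dy": 0, "dz": -0.4, "turn": 0},
    {"dx": 0, "dy": 0, "dz": -0.8, "turn": 0},
    {"dx": 0, "dy": 0, "dz": -1, "turn": 0},
    {"dx": 0, "dy": 0, "dz": -1, "turn": 0},
    {"dx": 0, "dy": 0, "dz": -1, "turn": 0},
    {"dx": 0, "dy": 0, "dz": 0, "turn": 0}
  ],
  "jaw": 0
}}

```text
clock: 9.15
eef_pos: [0.6329, -0.0106, 0.1999]
tcp_rot: [3.091, 0.521, 0.027]
contact_force: [1.3, -0.6, 1.4]
finger_gap: 1.0
grip_force: 0.0
```

```bash
python3 to.py .6277 -.0104 .2; python3 - <<'E'
from h import *
from workcell import vision
r=vision.get_image("scene")
a=cv2.resize(r["image"][195:265,280:355,::-1],(600,560),interpolation=cv2.INTER_CUBIC)
cv2.imwrite("pics/pad2.png",cv2.convertScaleAbs(a,alpha=1.5))
f=lambda p:((proj(r,p)-[280,195]+.5)*8-.5).round().tolist()
print("pad",f([.6277,-.0104,0]),"cap exp",f([.6277,-.0104,.064]))
# knob hover
A=np.array([.5425,-.1754]);yw=np.radians(-21);print("grip xy",A-.0097*np.array([np.cos(yw),np.sin(yw)]))
E
```

```text
t 9.15 pos [ 0.6329 -0.0106  0.1999] psi -70.9 q6 59.0 F [ 1.3 -0.6  1.4] gap 1.0
units [-0.12  -0.047 -0.004]
pad [[293.0, 320.0]] cap exp [[287.0, 206.0]]
grip xy [ 0.53344427 -0.17192383]
```

View pics/pad2.png

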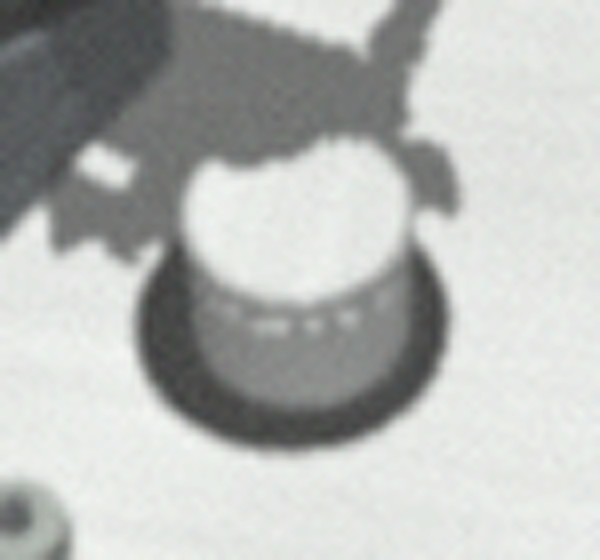

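The canister's base spans crop x 193–410 inside the pad's 137–448, with its lower gap as expected. It sits about 3 mm off centre, well inside 18 mm. Next, the knob.

Emit:
{"name": "play_rows", "arguments": {
  "deltas": [
    {"dx": 0, "dy": 0, "dz": 0, "turn": -0.9},
    {"dx": 0, "dy": 0, "dz": 0, "turn": -0.9},
    {"dx": 0, "dy": 0, "dz": 0, "turn": -0.9},
    {"dx": 0, "dy": 0, "dz": 0, "turn": -0.9},
    {"dx": 0, "dy": 0, "dz": 0, "turn": -0.1},
    {"dx": 0, "dy": 0, "dz": 0, "turn": 0},
    {"dx": 0, "dy": 0, "dz": 0, "turn": 0},
    {"dx": 0, "dy": 0, "dz": 0, "turn": 0}
  ],
  "jaw": 0.6
}}

```text
clock: 9.87
eef_pos: [0.6272, -0.0096, 0.1877]
tcp_rot: [-2.94, -1.106, 0.001]
contact_force: [0.0, -0.6, -0.1]
finger_gap: 0.398
grip_force: 0.0
```

```bash
python3 to.py .5334 -.1719 .14
```

```text
t 9.8667 pos [ 0.6272 -0.0096  0.1877] psi -48.8 q6 36.9 F [ 0.  -0.6 -0.1] gap 0.398
units [-4.438  1.507  1.192]
```

Emit:
{"name": "play_rows", "arguments": {
  "deltas": [
    {"dx": -0.74, "dy": 0.25, "dz": 0.1, "turn": 0},
    {"dx": -0.74, "dy": 0.25, "dz": 0.2, "turn": 0},
    {"dx": -0.74, "dy": 0.25, "dz": 0.2, "turn": 0},
    {"dx": -0.74, "dy": 0.25, "dz": 0.2, "turn": 0},
    {"dx": -0.74, "dy": 0.25, "dz": 0.2, "turn": 0},
    {"dx": -0.74, "dy": 0.25, "dz": 0.2, "turn": 0},
    {"dx": 0, "dy": 0, "dz": 0, "turn": 0},
    {"dx": 0, "dy": 0, "dz": 0, "turn": 0},
    {"dx": 0, "dy": 0, "dz": 0, "turn": 0}
  ]
}}

```text
clock: 10.62
eef_pos: [0.534, -0.1716, 0.1442]
tcp_rot: [-2.94, -1.107, -0.001]
contact_force: [0.0, -0.3, 1.3]
finger_gap: 0.401
grip_force: 0.0
```

```bash
python3 to.py .5334 -.1719 .087; python3 - <<'E'
from h import *
from workcell import vision
r=vision.get_image("scene")
a=cv2.resize(r["image"][130:230,215:315,::-1],(600,600),interpolation=cv2.INTER_CUBIC)
cv2.imwrite("pics/knob.png",cv2.convertScaleAbs(a,alpha=2))
f=lambda p:((proj(r,p)-[215,130]+.5)*6-.5).round().tolist()
print("axis panel",f([.5425,-.1754,.072]),"grip",f([.5334,-.1719,.094]))
E
```

```text
t 10.6167 pos [ 0.534  -0.1716  0.1442] psi -48.7 q6 18.5 F [ 0.  -0.3  1.3] gap 0.401
units [-0.016 -0.005  1.43 ]
axis panel [[307.0, 339.0]] grip [[314.0, 294.0]]
```

View pics/knob.png

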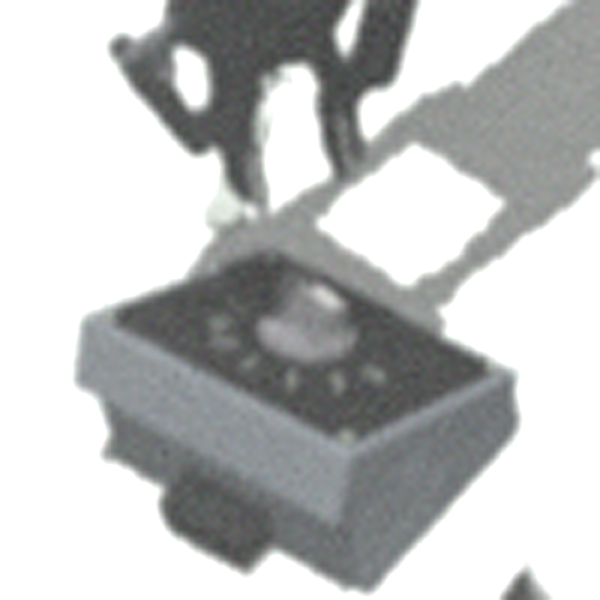

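The console knob is at crop (308,310), where predicted. The fingers are parted about 34 mm above it, so I'll descend in stages.

Emit:
{"name": "play_rows", "arguments": {
  "deltas": [
    {"dx": -0.01, "dy": 0, "dz": 0.3, "turn": 0},
    {"dx": 0, "dy": 0, "dz": 0.3, "turn": 0},
    {"dx": 0, "dy": 0, "dz": 0.2, "turn": 0},
    {"dx": 0, "dy": 0, "dz": 0.1, "turn": 0},
    {"dx": 0, "dy": 0, "dz": 0.1, "turn": 0},
    {"dx": 0, "dy": 0, "dz": 0, "turn": 0}
  ]
}}

```text
clock: 11.17
eef_pos: [0.5327, -0.1716, 0.1026]
tcp_rot: [-2.938, -1.108, 0.002]
contact_force: [0.7, 0.1, 0.2]
finger_gap: 0.398
grip_force: 0.0
```

Emit:
{"name": "play_rows", "arguments": {
  "deltas": [
    {"dx": 0, "dy": 0, "dz": 0.1, "turn": 0},
    {"dx": 0, "dy": 0, "dz": 0.1, "turn": 0},
    {"dx": 0, "dy": 0, "dz": 0.1, "turn": 0},
    {"dx": 0, "dy": 0, "dz": 0.05, "turn": 0},
    {"dx": 0, "dy": 0, "dz": 0, "turn": 0},
    {"dx": 0, "dy": 0, "dz": 0, "turn": 0}
  ]
}}

```text
clock: 11.67
eef_pos: [0.5332, -0.1722, 0.0898]
tcp_rot: [-2.939, -1.109, 0.0]
contact_force: [-0.4, 0.8, 0.7]
finger_gap: 0.399
grip_force: 0.0
```

Emit:
{"name": "play_rows", "arguments": {
  "deltas": [
    {"dx": 0, "dy": 0, "dz": 0, "turn": 0},
    {"dx": 0, "dy": 0, "dz": 0, "turn": 0},
    {"dx": 0, "dy": 0, "dz": 0, "turn": 0},
    {"dx": 0, "dy": 0, "dz": 0, "turn": 0},
    {"dx": 0, "dy": 0, "dz": 0, "turn": 0},
    {"dx": 0, "dy": 0, "dz": 0, "turn": 0}
  ],
  "jaw": 0.9,
  "newtons": 30
}}

```text
clock: 12.17
eef_pos: [0.5333, -0.1722, 0.09]
tcp_rot: [2.939, 1.109, 0.0]
contact_force: [-0.6, -0.0, 0.6]
finger_gap: 0.1
grip_force: 0.0
```

```bash
python3 to.py .5334 -.1719 .09
```

```text
t 12.1667 pos [ 0.5333 -0.1722  0.09  ] psi -48.7 q6 18.4 F [-0.6 -0.   0.6] gap 0.1
units [ 0.006 -0.004 -0.001]
```

```bash
python3 - <<'E'
from h import *
r=pickle.load(open("im0.pkl","rb"))["scene"]
f=lambda p:((proj(r,p)-[215,130]+.5)*6-.5).round().tolist()[0]
c=np.array([.534,-.1716,0]);p=np.radians(-48.7);y=np.array([np.cos(p),np.sin(p),0]);x=np.array([-y[1],y[0],0])
for z in(.144,.155,.165,.175,.185):print(z,f(c+[0,0,z]),f(c+y*.024+[0,0,z]),f(c-y*.024+[0,0,z]))
E
```

```text
0.144 [301.0, 218.0] [252.0, 236.0] [349.0, 200.0]
0.155 [298.0, 200.0] [248.0, 219.0] [347.0, 182.0]
0.165 [295.0, 184.0] [245.0, 202.0] [344.0, 166.0]
0.175 [292.0, 167.0] [241.0, 186.0] [342.0, 149.0]
0.185 [289.0, 150.0] [238.0, 169.0] [339.0, 132.0]
```

Emit:
{"name": "play_rows", "arguments": {
  "deltas": [
    {"dx": 0, "dy": 0, "dz": 0, "turn": 0},
    {"dx": 0, "dy": 0, "dz": 0, "turn": 0},
    {"dx": 0, "dy": 0, "dz": 0, "turn": 0},
    {"dx": 0, "dy": 0, "dz": 0, "turn": 0},
    {"dx": 0, "dy": 0, "dz": 0.1, "turn": 0},
    {"dx": 0, "dy": 0, "dz": 0.1, "turn": 0},
    {"dx": 0, "dy": 0, "dz": 0.1, "turn": 0},
    {"dx": 0, "dy": 0, "dz": 0, "turn": 0},
    {"dx": 0, "dy": 0, "dz": 0, "turn": 0}
  ],
  "jaw": 0.6
}}

```text
clock: 12.92
eef_pos: [0.5329, -0.1719, 0.0773]
tcp_rot: [-2.939, -1.108, 0.001]
contact_force: [0.7, 0.7, -0.2]
finger_gap: 0.394
grip_force: 0.0
```

Emit:
{"name": "play_rows", "arguments": {
  "deltas": [
    {"dx": 0, "dy": 0, "dz": 0, "turn": 0},
    {"dx": 0, "dy": 0, "dz": 0, "turn": 0},
    {"dx": 0, "dy": 0, "dz": 0, "turn": 0},
    {"dx": 0, "dy": 0, "dz": 0, "turn": 0},
    {"dx": 0, "dy": 0, "dz": 0, "turn": 0},
    {"dx": 0, "dy": 0, "dz": 0, "turn": 0}
  ],
  "jaw": 0.9
}}

```text
clock: 13.42
eef_pos: [0.5341, -0.1729, 0.0787]
tcp_rot: [2.938, 1.108, 0.002]
contact_force: [3.0, -3.8, 2.0]
finger_gap: 0.1
grip_force: 1.9
```

Emit:
{"name": "play_rows", "arguments": {
  "deltas": [
    {"dx": 0, "dy": 0, "dz": 0, "turn": 0},
    {"dx": 0, "dy": 0, "dz": 0, "turn": 0},
    {"dx": 0, "dy": 0, "dz": 0, "turn": 0},
    {"dx": 0, "dy": 0, "dz": 0, "turn": 0},
    {"dx": 0, "dy": 0, "dz": 0.1, "turn": 0},
    {"dx": 0, "dy": 0, "dz": 0.1, "turn": 0},
    {"dx": 0, "dy": 0, "dz": 0.05, "turn": 0},
    {"dx": 0, "dy": 0, "dz": 0, "turn": 0},
    {"dx": 0, "dy": 0, "dz": 0, "turn": 0}
  ],
  "jaw": 0.6
}}

```text
clock: 14.17
eef_pos: [0.533, -0.172, 0.0675]
tcp_rot: [-2.939, -1.108, 0.001]
contact_force: [0.2, 0.1, 0.2]
finger_gap: 0.4
grip_force: 0.0
```

Emit:
{"name": "play_rows", "arguments": {
  "deltas": [
    {"dx": 0, "dy": 0, "dz": 0, "turn": 0},
    {"dx": 0, "dy": 0, "dz": 0, "turn": 0},
    {"dx": 0, "dy": 0, "dz": 0, "turn": 0},
    {"dx": 0, "dy": 0, "dz": 0, "turn": 0},
    {"dx": 0, "dy": 0, "dz": 0, "turn": 0},
    {"dx": 0, "dy": 0, "dz": 0, "turn": 0}
  ],
  "jaw": 0.9
}}

```text
clock: 14.67
eef_pos: [0.5347, -0.174, 0.0689]
tcp_rot: [2.936, 1.106, 0.003]
contact_force: [2.2, -5.6, -1.5]
finger_gap: 0.154
grip_force: 28.2
```

The bar is gripped, with a 13 mm gap at 28 N. I'll turn it clockwise in checked stages.

Emit:
{"name": "play_rows", "arguments": {
  "deltas": [
    {"dx": 0, "dy": 0.04, "dz": 0, "turn": 0.3},
    {"dx": 0, "dy": 0, "dz": 0, "turn": 0.6},
    {"dx": 0, "dy": 0, "dz": 0, "turn": 0.6},
    {"dx": 0, "dy": 0, "dz": 0, "turn": 0.6},
    {"dx": 0, "dy": 0, "dz": 0, "turn": 0.6},
    {"dx": 0, "dy": 0, "dz": 0, "turn": 0.6},
    {"dx": 0, "dy": 0, "dz": 0, "turn": 0.6},
    {"dx": 0, "dy": 0, "dz": 0, "turn": 0.6},
    {"dx": 0, "dy": 0, "dz": 0, "turn": 0.6}
  ],
  "jaw": 1
}}

```text
clock: 15.42
eef_pos: [0.5342, -0.1741, 0.0693]
tcp_rot: [3.127, 0.289, -0.001]
contact_force: [-5.8, -0.1, 9.4]
finger_gap: 0.137
grip_force: 29.3
```

```bash
python3 to.py .5334 -.1719 .068; python3 -c "
from workcell import env;s=env.get_state();print(s['torque'],s['grip_force'])"
```

```text
t 15.4167 pos [ 0.5342 -0.1741  0.0693] psi -79.4 q6 49.2 F [-5.8 -0.1  9.4] gap 0.137
units [-0.01  -0.057  0.033]
[-0.09441808  0.7149423   0.02349499] 29.260542523115873
```

Emit:
{"name": "play_rows", "arguments": {
  "deltas": [
    {"dx": 0, "dy": -0.02, "dz": -0.02, "turn": 0.6},
    {"dx": 0, "dy": 0, "dz": 0, "turn": 0.6},
    {"dx": 0, "dy": 0, "dz": 0, "turn": 0.6},
    {"dx": 0, "dy": 0, "dz": 0, "turn": 0.6},
    {"dx": 0, "dy": 0, "dz": 0, "turn": 0.6},
    {"dx": 0, "dy": 0, "dz": 0, "turn": 0.6},
    {"dx": 0, "dy": 0, "dz": 0, "turn": 0.6},
    {"dx": 0, "dy": 0, "dz": 0, "turn": 0.6}
  ]
}}

```text
clock: 16.08
eef_pos: [0.5338, -0.1737, 0.0695]
tcp_rot: [3.1, -0.498, -0.001]
contact_force: [-5.0, -1.1, 4.0]
finger_gap: 0.128
grip_force: 29.6
```

```bash
python3 to.py .5334 -.1719 .068; python3 -c "
from workcell import env;s=env.get_state();print(s['torque'],s['grip_force'])"
```

```text
t 16.0833 pos [ 0.5338 -0.1737  0.0695] psi -108.2 q6 78.0 F [-5.  -1.1  4. ] gap 0.128
units [-0.024 -0.04   0.038]
[-0.39423948  0.4991391   0.03672048] 29.62856948375702
```

Emit:
{"name": "play_rows", "arguments": {
  "deltas": [
    {"dx": 0, "dy": 0, "dz": 0, "turn": 0.6},
    {"dx": 0, "dy": 0, "dz": 0, "turn": 0.6},
    {"dx": 0, "dy": 0, "dz": 0, "turn": 0.6},
    {"dx": 0, "dy": 0, "dz": 0, "turn": 0.6},
    {"dx": 0, "dy": 0, "dz": 0, "turn": 0.6},
    {"dx": 0, "dy": 0, "dz": 0, "turn": 0.6},
    {"dx": 0, "dy": 0, "dz": 0, "turn": 0.6},
    {"dx": 0, "dy": 0, "dz": 0, "turn": 0.6}
  ]
}}

```text
clock: 16.75
eef_pos: [0.534, -0.1734, 0.0697]
tcp_rot: [2.88, -1.253, 0.0]
contact_force: [-3.8, -2.1, 4.4]
finger_gap: 0.132
grip_force: 42.2
```

Emit:
{"name": "play_rows", "arguments": {
  "deltas": [
    {"dx": 0, "dy": 0, "dz": 0, "turn": 0.6},
    {"dx": 0, "dy": 0, "dz": 0, "turn": 0.6},
    {"dx": 0, "dy": 0, "dz": 0, "turn": 0.6},
    {"dx": 0, "dy": 0, "dz": 0, "turn": 0.6},
    {"dx": 0, "dy": 0, "dz": 0, "turn": 0.6},
    {"dx": 0, "dy": 0, "dz": 0, "turn": 0.6},
    {"dx": 0, "dy": 0, "dz": 0, "turn": 0.6},
    {"dx": 0, "dy": 0, "dz": 0, "turn": 0.6},
    {"dx": 0, "dy": 0, "dz": 0, "turn": 0.6},
    {"dx": 0, "dy": 0, "dz": 0, "turn": 0.6},
    {"dx": 0, "dy": 0, "dz": 0, "turn": 0}
  ]
}}

```text
clock: 17.67
eef_pos: [0.5343, -0.1728, 0.0701]
tcp_rot: [2.353, -2.082, 0.0]
contact_force: [-5.2, -0.0, 8.0]
finger_gap: 0.13
grip_force: 56.5
```

```bash
python3 to.py .5334 -.1719 .068; python3 -c "
from workcell import env;s=env.get_state();print(s['torque'],s['grip_force'])"
```

```text
t 17.6667 pos [ 0.5343 -0.1728  0.0701] psi -173.0 q6 142.8 F [-5.2 -0.   8. ] gap 0.13
units [-0.025  0.019  0.053]
[0.45864712 0.50563692 0.1856943 ] 56.51032391935587
```

Emit:
{"name": "play_rows", "arguments": {
  "deltas": [
    {"dx": 0, "dy": 0, "dz": 0, "turn": 0},
    {"dx": 0, "dy": 0, "dz": 0, "turn": 0},
    {"dx": 0, "dy": 0, "dz": 0, "turn": 0},
    {"dx": 0, "dy": 0, "dz": 0, "turn": 0},
    {"dx": 0, "dy": 0, "dz": -0.2, "turn": 0},
    {"dx": 0, "dy": 0, "dz": -0.4, "turn": 0},
    {"dx": 0, "dy": 0, "dz": -0.8, "turn": 0},
    {"dx": 0, "dy": 0, "dz": -1, "turn": 0},
    {"dx": 0, "dy": 0, "dz": -1, "turn": 0}
  ],
  "jaw": 0.6
}}

```text
clock: 18.42
eef_pos: [0.5334, -0.1721, 0.206]
tcp_rot: [2.355, -2.079, -0.003]
contact_force: [1.1, -0.6, -0.2]
finger_gap: 0.399
grip_force: 0.0
```

```bash
python3 to.py .40 -.172 .25;
```

```text
t 18.4167 pos [ 0.5334 -0.1721  0.206 ] psi -172.9 q6 142.6 F [ 1.1 -0.6 -0.2] gap 0.399
units [-0.417  3.312 -1.096]
```

Emit:
{"name": "play_rows", "arguments": {
  "deltas": [
    {"dx": 0, "dy": 0.8, "dz": -0.1, "turn": 0},
    {"dx": 0, "dy": 0.8, "dz": -0.1, "turn": 0},
    {"dx": 0, "dy": 0.8, "dz": -0.1, "turn": 0},
    {"dx": 0, "dy": 0.8, "dz": -0.1, "turn": 0},
    {"dx": 0, "dy": 0.8, "dz": -0.1, "turn": 0},
    {"dx": 0, "dy": 0.8, "dz": 0, "turn": 0},
    {"dx": 0, "dy": 0, "dz": 0, "turn": 0},
    {"dx": 0, "dy": 0, "dz": 0, "turn": 0}
  ]
}}

```text
clock: 19.08
eef_pos: [0.3431, -0.1967, 0.2254]
tcp_rot: [2.353, -2.082, 0.003]
contact_force: [0.4, 0.1, 0.2]
finger_gap: 0.395
grip_force: 0.0
```

```bash
python3 - <<'E'
from h import *
from workcell import vision
t=vision.get_image("top");r=vision.get_image("scene")
pickle.dump(dict(top=t,scene=r),open("im1.pkl","wb"))
a=cv2.resize(t["image"][170:230,335:410,::-1],(475,380),interpolation=cv2.INTER_CUBIC)
b=cv2.resize(t["image"][140:220,275:335,::-1],(285,380),interpolation=cv2.INTER_CUBIC)
cv2.imwrite("pics/fin.png",cv2.convertScaleAbs(np.hstack([a,b]),alpha=2))
E
```

```text
(no output)
```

View pics/fin.png

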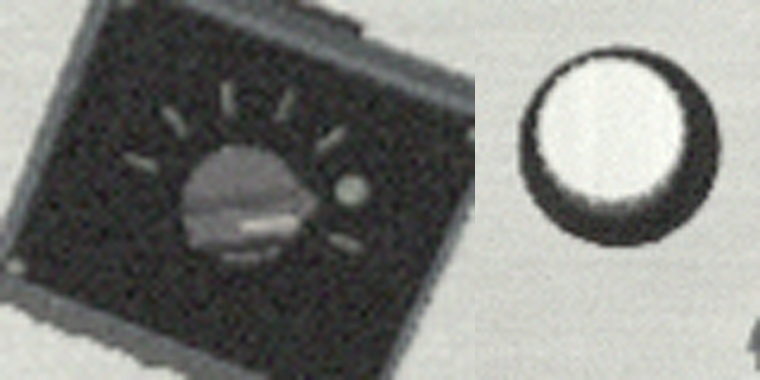

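The pointer nose at (315,203) and the white line aim at the stud at (352,190), so the knob has clicked home. The canister cap is centred at (611,130) over the pad at (620,147). I'll check that number and hand in.

```bash
python3 - <<'E'
from h import *
from workcell import env
t=pickle.load(open("im1.pkl","rb"))["top"]
e=np.linalg.norm(onz(t,(303.2,167.0),.064)[:2]-onz(t,(305,170.6),0)[:2]);print("offset",e)
if e<.010: print(env.hand_in())
E
```

```text
offset 0.003384184306019854
the job is handed in; nothing more can be done
None
```

The canister stands about 3 mm off the pad's centre, the selector's pointer is at the round stud, and the job is handed in; the verdict was not shown.

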